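# Hang the potter's tool rack back on its two hooks

### The job

Pick up the wooden tool rack and hang it back on the rail behind the bench, so that both of its slotted lugs drop over the two hooks and sit fully down. The hook strip is adjustable and was bolted on by eye, so feel for the hooks gently rather than forcing the rack down, and while you still hold it press lightly to check that both hooks are carrying it; only then let go. Leave the jug, rolling pin, bowl and clay block where they are.

Things in the scene. Friction and masses are not known exactly. Their poses are not given: they have to be found in the camera images.
- rack_grip (a point): Centre of the hand bar (116 long in y, 15 thick in x, 22 high; 30 mm high open hand hole below) on top of the loose pale-wood tool rack, 0.4-0.85 kg, standing upright on the bench, 171 mm above its underside. Rack axes: x from tray side to back, y along its width, z up. Back board 280 wide, 15 thick, 130 high, straight below the bar; tray and tools in front of it, to x = -73 mm.
- rack_buffers (a point): Point midway between the rubber rear faces of the rack's two buffers, which stand off the back of its board at y = +-90 mm: 21 mm behind the hand bar's centre and 141 mm below it. Rack axes.
- lug_l: Left hanger lug on the rack's back, at y = +105 mm: a level steel plate 32 (x) x 50 (y) x 4 mm with an upright through slot 10 (x) x 25 (y) mm at its middle. Origin: centre of the slot at the plate's underside, 23.5 mm behind the hand bar's centre and 61 mm below it. Rack axes.
- lug_r: Right hanger lug, at y = -105 mm, otherwise the same as the left one.
- rail: Rail stand fixed on the bench. Origin on the bench midway between its grey uprights (y = +-200 mm, 227 mm high); x points away from the hook side (hooks face -x, the robot), y along the rail, z up. Cross rail top at 203 mm. Timber batten below, front face at x = -40 mm, 90 to 130 mm high. The hung rack has the rail's yaw; once let go its foot swings back up to 5 degrees to the batten.
- hooks_mid (a point): Drawn midpoint of the pair of hooks, at arm-top height (rail axes; x = -39.5, z = 190 mm from the rail's origin). Drawn hooks: at y = +-105 mm, a level arm 20 mm wide from a steel strip (front 20.5 mm behind this point), ending in an upturned tab 20 wide (y), 5 thick (x), tip 18 mm above the arm; tab centres at this x. A lug is home with the tab through its slot, underside on the arm.
- strip_slots (a point): Middle of the cross rail's front face, where the strip is bolted through slotted holes (rail axes). Measured on the rail, not on the hooks: the strip with both hooks (always 210 mm apart) is fixed anywhere up to 12 mm left or right of the drawn place, and each hook by itself up to 2 mm higher or lower. These offsets are not measured and stay as they are during the work.
- jug: White plastic jug, 100 mm wide, 120 high, origin at the centre of its underside. Not to be moved.
- pin_center (a point): Centre of a loose wooden rolling pin, 48 mm diameter, 300 long, lying on the bench along its x. Not to be moved.
- bowl: Terracotta bowl, 130 mm wide, 55 high, origin at the centre of its underside. Not to be moved.
- clay: Grey block of clay 100 x 75 x 60 mm, origin at the centre of its underside. Not to be moved.

How it is judged:
By the outcome, as a careful person would: the job done as asked, in the order asked, and still so for the second after the job is handed in, with the robot touching nothing.
It also fails if it takes over 54 s, if anything falls off the work surface, if the arm or the gripper's body presses on something with over 40 N, if the wrist force passes 120 N, or if a joint passes its speed limit or range.

### The arm

A 6-joint arm with a two-finger parallel gripper is mounted at the origin on the work surface. World frame = base frame: x ahead of the robot, y to its left, z up, the work surface at z = 0. Lengths are in m, angles in degrees, forces in N, time in s.
With the tool pointing down it reaches from about 0.4 to 0.825 m from the base axis. Payload 7 kg.
Tool frame: the origin (TCP) lies midway between the tips of the shut fingers; the grasp point (between the pads) lies 19 mm behind it (grip_depth is the distance from the TCP to the grasp point, in m); z points along the fingers, y is the direction in which the jaws open and shut (so a half turn about z gives the same grasp; the last joint's range is limited). The gripper opens to 88 mm and grips with 3 to 60 N. Pads are 19 mm wide; open, the fingers measure 130 mm over their backs; the gripper's body (78 mm by 193 mm) begins 47 mm behind the grasp point.
Start: joints at [-51.79, 20.546, 0.682, 0, -70.136, -16.507], TCP at [0.25, -0.627, 0.227] pointing down, gripper open.
Joint ranges: [-176.03, 176.03], [-82.01, 121.73], [-58.28, 71.71], [-173.87, 95.51], [-174.79, -0.11], [-173.66, 173.66]. Speed limits (degrees/s): [136.94, 136.94, 172.46, 180, 180, 180].

### API

Orientations are given as [roll, pitch, yaw] about the fixed x, y, z axes, in that order (R = Rz(yaw) Ry(pitch) Rx(roll)).
In Python, from plant import * gives the robot as it stands.
- The arm moves only by the shell command python3 -m inch 'ROWS'. ROWS is JSON, a list of rows, each an object of numbers: "ax", "ay", "az": the turn, a rotation vector about the tool's x, y, z in degrees; "dx", "dy", "dz": the shift along the tool's x, y, z in mm; "fingers": the finger opening in mm, from 0 to 87.6. In form: [{"ax": .., "ay": .., "az": .., "dx": .., "dy": .., "dz": .., "fingers": ..}, ...]. A call has 1 to 8 rows; each row is the pose to reach, as a shift and turn from the pose commanded when the call began, along the tool's axes at that moment; what a row does not reach only later rows make up. A row lasts 1/8 s, in which the tool goes at most 62.5 mm and 10.7 degrees, less where a joint would pass 70% of its speed; a pose out of reach is approached as far as the arm can. A call with a gripper value outside its range is refused whole. The fingers move at their own pace and stop on an object; the grip force is fixed at half the most. Time passes only in rows, so rows that repeat a pose let the fingers close. It gives the time, the measured TCP pose, the force and the opening at its end, in the units of the state.
- get_obs(): the state, without advancing time (a new reading comes with each control period).
- snapshot(name): name is "scene" or "top" or "wrist"; returns a dict with "image" (400x640x3 uint8, red, green, blue), "fx", "fy", "cx", "cy" (pixels), "rvec" (rotation vector, rad) and "tvec" (3), from world to camera coordinates, as OpenCV has them. Camera axes: x right, y down, z forward; pixel columns grow to the right and rows downward; lengths in m; the calibration is good to about 2 mm. A picture is of the moment at which its call begins. There is no depth.
- close_job(): hands the job in, once; it reports no verdict.
Trained networks look in the newest picture that a camera, given by its name, has taken for a name from the list of things; names that differ only in an ending like _2 or _b are one class to them, and where a whole thing is asked for, a point or a joint stands for the part that bears it (a point fixed in the world has none). Each returns a list of dicts, best first, with "score" (0 to 1); they miss things now and then, are a little off and sometimes report something else, mostly with a low value. They report only what shows in the picture. A call takes as long as a camera call.
- search_frame(target, camera): "bbox" ([centre column, centre row, width, height] in pixels, round what is visible of it).
- trace(target, camera): "mask" (400x640 bool, what is visible of it) and "bbox" ([centre column, centre row, width, height] in pixels, round what is visible of it).
- landmark_of(target, camera): "position" ([column, row] in pixels: a listed point, or the origin of a listed thing).
The state is a dict: "clock": time; "joint_pos": joint angles; "qvel": joint speeds; "tau": joint torques, N m; "tool_pos": TCP position; "orientation": TCP orientation; "force": force on the tool from outside, world axes, zero at the start; "moment": the same for the moment, N m; "opening": finger opening in m.
Only numpy, scipy, OpenCV 4.12 (cv2) and the standard library are available. Lean on these libraries where they do the work, as an engineer would, in place of code of your own. Each camera call takes 0.05 s, during which the arm holds its last target.

## Working session

There is one attempt and no reset: what is moved stays moved. The work goes in short steps, Python scripts to look and compute and a shell command to move; the robot and the scene stay as the last step left them, time stands still between calls to the robot, and variables do not carry over. Pictures are saved under pics/ and viewed, and the job is handed in when it is done.

```bash
mkdir -p pics; ls; cat > h.py <<'E'
from plant import *
import numpy as np, cv2
from scipy.spatial.transform import Rotation as R
def snap(c,fn=None):
    s=snapshot(c)
    if fn: cv2.imwrite('pics/'+fn,s['image'][:,:,::-1])
    return s
def KRT(s):
    K=np.array([[s['fx'],0,s['cx']],[0,s['fy'],s['cy']],[0,0,1.]])
    return K,cv2.Rodrigues(np.array(s['rvec'],float))[0],np.array(s['tvec'],float).ravel()
def ray(s,p):
    K,Rm,t=KRT(s); d=Rm.T@np.linalg.inv(K)@np.array([p[0],p[1],1.]); return -Rm.T@t,d/np.linalg.norm(d)
def onz(s,p,z):
    o,d=ray(s,p); return o+d*(z-o[2])/d[2]
def proj(s,P):
    K,Rm,t=KRT(s); q=(Rm@np.atleast_2d(P).T).T+t; q=q@K.T; return q[:,:2]/q[:,2:]
def tri(obs):
    A=np.zeros((3,3));b=np.zeros(3);L=[]
    for s,p in obs:
        o,d=ray(s,p);M=np.eye(3)-np.outer(d,d);A+=M;b+=M@o;L.append((o,M))
    x=np.linalg.solve(A,b); return x,[float(np.linalg.norm(M@(x-o))) for o,M in L]
E
python3 - <<'E'
from h import *
o=get_obs();print(o)
for c in ['scene','top','wrist']:
    s=snap(c,c+'0.png')
    print(c,-KRT(s)[1].T@KRT(s)[2],s['fx'])
    for t in ['rack_grip','rack_buffers','lug_l','lug_r','rail','hooks_mid','strip_slots','jug','pin_center','bowl','clay']:
        r=landmark_of(t,c); print(t,[(np.round(a['position'],1).tolist(),round(a['score'],2)) for a in r[:2]])
E
```

```text
pics
{'clock': 0.0, 'joint_pos': array([-5.17895014e+01,  2.05934394e+01,  6.33736469e-01, -1.85535339e-02,
       -7.01366821e+01, -1.65081184e+01]), 'qvel': array([-0.04560372, -0.03953591, -0.02249301,  0.04771129, -0.09370772,
        0.13777569]), 'tau': array([ 1.22804955e-03, -5.82709301e+01,  2.93069923e+01,  6.99733436e+00,
        7.13152884e-03, -1.55264620e-04]), 'tool_pos': array([ 0.2494022 , -0.62670687,  0.22560472]), 'orientation': array([ 1.79902632e+02, -1.06679612e-02, -1.58303929e+02]), 'force': array([-0.48084345,  0.4397973 , -0.91958969]), 'moment': array([ 0.01426961,  0.00660768, -0.04721152]), 'opening': 0.08775144898219125}
scene [1.71489084 0.03856807 1.12987293] 420.0444278385758
rack_grip [([320.5, 176.0], 0.78), ([439.9, 246.4], 0.37)]
rack_buffers [([317.8, 210.8], 0.7)]
lug_l [([344.5, 191.0], 0.41)]
lug_r [([344.5, 191.0], 0.41)]
rail [([216.1, 184.0], 0.63)]
hooks_mid [([314.3, 207.9], 0.88)]
strip_slots [([313.1, 213.9], 0.96)]
jug [([442.4, 208.6], 0.65)]
pin_center [([215.7, 185.8], 0.56)]
bowl [([441.6, 245.7], 0.59), ([319.7, 210.8], 0.59)]
clay [([206.8, 240.5], 0.7)]
top [0.20577019 0.01564381 1.59167273] 404.64342674835257
rack_grip [([334.4, 206.8], 0.86)]
rack_buffers [([333.1, 206.9], 0.77), ([335.2, 148.2], 0.72)]
lug_l [([304.8, 207.3], 0.47), ([362.5, 198.2], 0.45)]
lug_r [([304.8, 207.3], 0.47), ([362.5, 198.2], 0.45)]
rail [([328.3, 156.2], 0.6)]
hooks_mid [([335.6, 149.1], 0.97)]
strip_slots [([331.6, 142.2], 0.71)]
jug [([206.9, 225.0], 0.88)]
pin_center [([444.1, 244.8], 0.64)]
bowl [([220.9, 175.9], 0.76)]
clay [([430.8, 167.2], 0.92)]
wrist [ 0.18667973 -0.65124493  0.38408683] 309.49674058254266
rack_grip []
rack_buffers []
lug_l []
lug_r []
rail [([398.6, 302.2], 0.63)]
hooks_mid []
strip_slots []
jug []
pin_center [([400.3, 301.6], 0.72)]
bowl []
clay []
```

View pics/scene0.png

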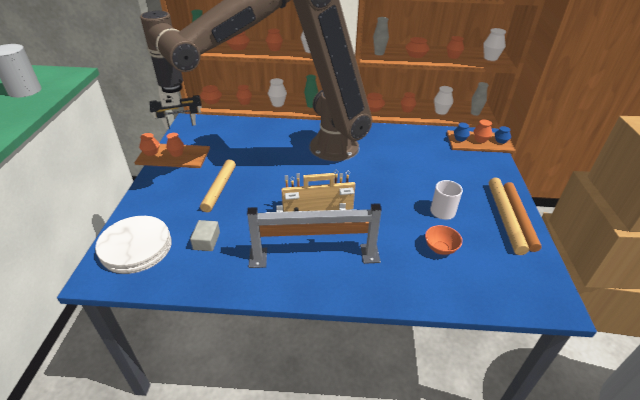

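View pics/top0.png

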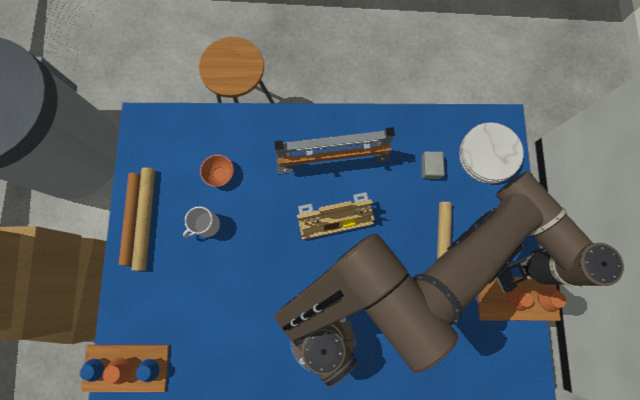

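View pics/wrist0.png

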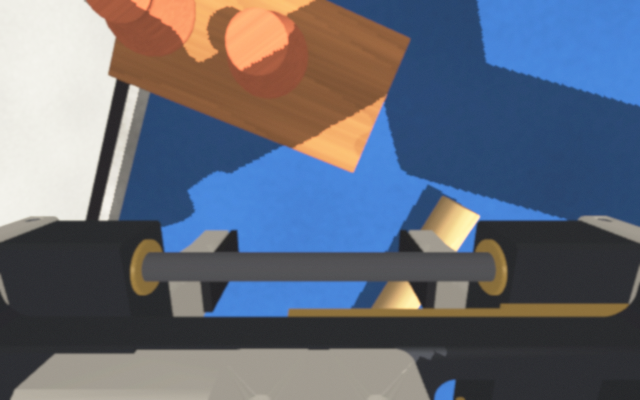

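```bash
python3 - <<'E'
import cv2
a=cv2.imread('pics/scene0.png')[160:280,230:400];cv2.imwrite('pics/sc_z.png',cv2.resize(a,None,fx=4.6,fy=4.6,interpolation=2))
a=cv2.imread('pics/top0.png')[115:250,260:420];cv2.imwrite('pics/top_z.png',cv2.resize(a,None,fx=4.4,fy=4.4,interpolation=2))
E
python3 - <<'E'
from h import *
S=snap('scene');T=snap('top')
def best(t,c):
    return landmark_of(t,c)
x,e=tri([(S,(320.5,176)),(T,(334.4,206.8))]);print('grip',x,e)
print(onz(T,(334.4,206.8),.171))
l=onz(T,(304.8,207.3),.11);r=onz(T,(362.5,198.2),.11);print(l,r,np.linalg.norm(l-r),np.degrees(np.arctan2(l[1]-r[1],l[0]-r[0]))-90)
print('hooks',tri([(S,(314.3,207.9)),(T,(335.6,149.1))]))
print('strip',tri([(S,(313.1,213.9)),(T,(331.6,142.2))]))
print(onz(T,(335.6,149.1),.19))
for n,p,z in [('jug',(206.9,225),0),('pin',(444.1,244.8),.024),('bowl',(220.9,175.9),0),('clay',(430.8,167.2),0)]: print(n,onz(T,p,z))
for n in ['jug','pin_center','bowl','clay']:
  m=trace(n,'top'); print(n,[(np.round(a['bbox']),round(a['score'],2)) for a in m[:2]])
E
```

```text
grip [ 0.46672496 -0.03854084  0.1709409 ] [0.0038362478287842544, 0.003836247828784259]
[ 0.46683769 -0.04237674  0.171     ]
[0.47586514 0.06526216 0.11      ] [ 0.51101374 -0.15017021  0.11      ] 0.2182808493807122 9.26637514309283
hooks (array([ 0.6743876 , -0.04423586,  0.19538377]), [0.0027102862584643837, 0.002710286258464371])
strip (array([ 0.70181532, -0.03797308,  0.19312477]), [0.005308297752265622, 0.005308297752265618])
[ 0.67632058 -0.04718901  0.19      ]
jug [0.4237839  0.45532763 0.        ]
pin [ 0.34571583 -0.47158299  0.024     ]
bowl [0.62451064 0.41070824 0.        ]
clay [ 0.66383605 -0.44448746  0.        ]
jug [(array([201., 221.,  39.,  28.]), 0.57)]
pin_center [(array([444., 229.,  11.,  53.]), 0.85), (array([337., 216.,  78.,  47.]), 0.56)]
bowl [(array([217., 172.,  36.,  30.]), 0.78)]
clay [(array([433., 166.,  20.,  24.]), 0.76)]
```

View pics/sc_z.png

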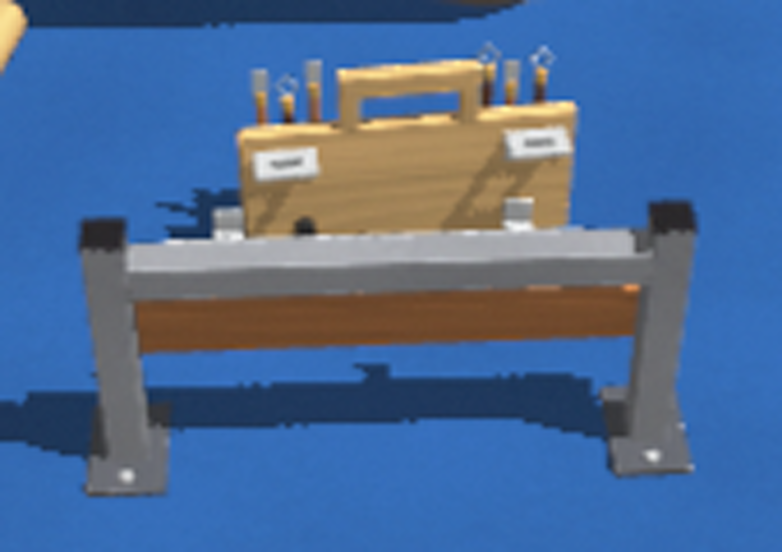

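View pics/top_z.png

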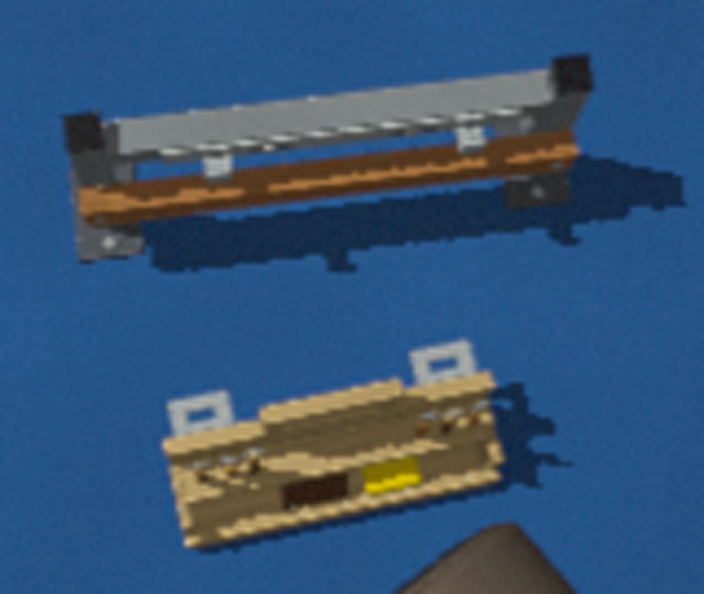

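```bash
cat >> h.py <<'E'
def plan(pos,yaw,o=None,roll=180,pitch=0):
    o=o or get_obs()
    Rc=R.from_euler('xyz',o['orientation'],degrees=True);Rt=R.from_euler('xyz',[roll,pitch,yaw],degrees=True)
    d=Rc.inv().apply(np.array(pos)-o['tool_pos'])*1000; a=(Rc.inv()*Rt).as_rotvec(degrees=True)
    print('t',round(o['clock'],2),'d',d.round(1),'a',a.round(1))
def zp(p,f,off): return ((p[0]+.5)/f-.5+off[0],(p[1]+.5)/f-.5+off[1])
E
python3 - <<'E'
from h import *
S=snap('scene');T=snap('top')
tz=lambda p:zp(p,4.4,(260,115)); sz=lambda p:zp(p,4.6,(230,160))
ll=tri([(T,tz((207,413))),(S,sz((540,142)))]);lr=tri([(T,tz((444,363))),(S,sz((288,163)))]);print(ll,lr)
l=onz(T,tz((207,413)),.112);r=onz(T,tz((444,363)),.112)
for a,b in((ll[0],lr[0]),(l,r)):
    v=a-b;yaw=np.degrees(np.arctan2(-v[0],v[1]));m=(a+b)/2
    ax=np.array([np.cos(np.radians(yaw)),np.sin(np.radians(yaw)),0]);print('yaw',yaw,np.linalg.norm(v),'bar',m-.0235*ax)
# posts
pl=onz(T,tz((82,132)),.227);pr=onz(T,tz((572,74)),.227);v=pl-pr;print('rail',pl,pr,np.linalg.norm(v),np.degrees(np.arctan2(-v[0],v[1])))
hl=onz(T,tz((218,158)),.208);hr=onz(T,tz((470,128)),.208);print('hooks',hl,hr)
plan((.465,-.042,.31),-78)
E
```

```text
(array([0.47124419, 0.06307711, 0.11121437]), [0.004800536614340342, 0.004800536614340336]) (array([ 0.51476079, -0.13999963,  0.11090019]), [0.0027436267363821864, 0.002743626736382296])
yaw 12.094798595192081 0.20768715162464088 bar [ 0.47002414 -0.04338521  0.11105728]
yaw 12.258206341126964 0.20557706014223093 bar [ 0.46993822 -0.04718253  0.112     ]
rail [0.67987927 0.15754657 0.227     ] [ 0.73071231 -0.23896037  0.227     ] 0.39975211351521744 7.305591812514092
hooks [0.66462044 0.04836152 0.208     ] [ 0.69099272 -0.15743638  0.208     ]
t 2.2 d [-416.5  464.   -83.4] a [ -0.    0.  -80.3]
```

```bash
python3 -m inch '[{"dx":-417,"dy":464,"dz":-84,"az":-80.3,"fingers":87},{"dx":-417,"dy":464,"dz":-84,"az":-80.3,"fingers":87},{"dx":-417,"dy":464,"dz":-84,"az":-80.3,"fingers":87},{"dx":-417,"dy":464,"dz":-84,"az":-80.3,"fingers":87},{"dx":-417,"dy":464,"dz":-84,"az":-80.3,"fingers":87},{"dx":-417,"dy":464,"dz":-84,"az":-80.3,"fingers":87},{"dx":-417,"dy":464,"dz":-84,"az":-80.3,"fingers":87},{"dx":-417,"dy":464,"dz":-84,"az":-80.3,"fingers":87}]'
python3 - <<'E'
from h import *
plan((.465,-.042,.31),-78)
E
```

```text
t 2.2 d [-416.5  464.   -83.4] a [ -0.    0.  -80.3]$[0]: bad value
```

```bash
python3 -m inch '[{"ax":0,"ay":0,"dx":-52,"dy":30,"dz":-10,"az":-10,"fingers":87},{"ax":0,"ay":0,"dx":-104,"dy":60,"dz":-20,"az":-20,"fingers":87},{"ax":0,"ay":0,"dx":-156,"dy":90,"dz":-30,"az":-30,"fingers":87},{"ax":0,"ay":0,"dx":-208,"dy":120,"dz":-40,"az":-40,"fingers":87}]'; python3 - <<'E'
from h import *
plan((.465,-.042,.31),-78)
E
```

```text
clock: 2.7
tool_pos: [0.3994, -0.4372, 0.2671]
orientation: [-180.0, -0.0, -118.0]
force: [0.8, -0.1, -0.5]
opening: 0.0867
t 2.7 d [-379.8  127.5  -43. ] a [ -0.  -0. -40.]
```

```bash
python3 -m inch '[{"ax":0,"ay":0,"dx":-56,"dy":19,"dz":-43,"az":-10,"fingers":87},{"ax":0,"ay":0,"dx":-112,"dy":38,"dz":-43,"az":-20,"fingers":87},{"ax":0,"ay":0,"dx":-168,"dy":57,"dz":-43,"az":-30,"fingers":87},{"ax":0,"ay":0,"dx":-224,"dy":75,"dz":-43,"az":-40,"fingers":87},{"ax":0,"ay":0,"dx":-280,"dy":94,"dz":-43,"az":-40,"fingers":87},{"ax":0,"ay":0,"dx":-336,"dy":113,"dz":-43,"az":-40,"fingers":87},{"ax":0,"ay":0,"dx":-380,"dy":128,"dz":-43,"az":-40,"fingers":87},{"ax":0,"ay":0,"dx":-380,"dy":128,"dz":-43,"az":-40,"fingers":87}]'; python3 - <<'E'
from h import *
s=snap('wrist','w1.png');T=snap('top','t1.png')
print(-KRT(s)[1].T@KRT(s)[2])
for t in ['rack_grip','lug_l','lug_r','hooks_mid','strip_slots']:
    print(t,[(np.round(a['position'],1).tolist(),round(a['score'],2)) for a in landmark_of(t,'wrist')[:3]])
plan((.465,-.042,.31),-78)
E
```

```text
clock: 3.7
tool_pos: [0.4663, -0.0409, 0.3098]
orientation: [-180.0, 0.0, -78.1]
force: [-0.2, -0.4, -0.3]
opening: 0.0871
[ 0.48005822 -0.1061566   0.46725399]
rack_grip [([309.4, 188.0], 0.72)]
lug_l [([289.5, 82.1], 0.74), ([297.2, 258.9], 0.6)]
lug_r [([289.5, 82.1], 0.74), ([297.2, 258.9], 0.6)]
hooks_mid [([97.7, 143.2], 0.59)]
strip_slots [([69.0, 144.0], 0.78)]
t 4.05 d [-2.5  0.3 -0.4] a [-0.  -0.  -0.4]
```

View pics/w1.png

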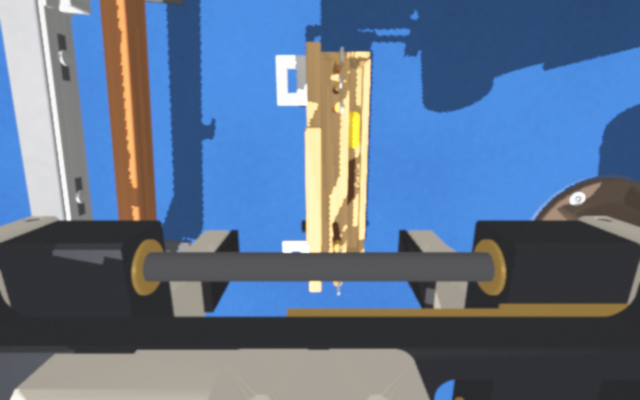

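```bash
python3 - <<'E'
from h import *
s=snap('wrist')
a=cv2.imread('pics/w1.png');cv2.imwrite('pics/w1z.png',cv2.resize(a[0:220,0:140],None,fx=2.7*2,fy=2.7,interpolation=2))
cv2.imwrite('pics/w1y.png',cv2.resize(a[20:300,250:400],None,fx=4,fy=2.1,interpolation=2))
b1=onz(s,(314,129),.182);b2=onz(s,(315,291),.182);print('bar',b1,b2,(b1+b2)/2,np.linalg.norm(b1-b2))
v=b2-b1;print(np.degrees(np.arctan2(-v[0],v[1])))
print('lug_r',onz(s,(292,80.5),.112))
E
```

```text
bar [ 0.48075419 -0.10039595  0.182     ] [0.44746347 0.05916441 0.182     ] [ 0.46410883 -0.02061577  0.182     ] 0.16299626668451872
11.785144504068565
lug_r [ 0.51443597 -0.14330045  0.112     ]
```

View pics/w1z.png

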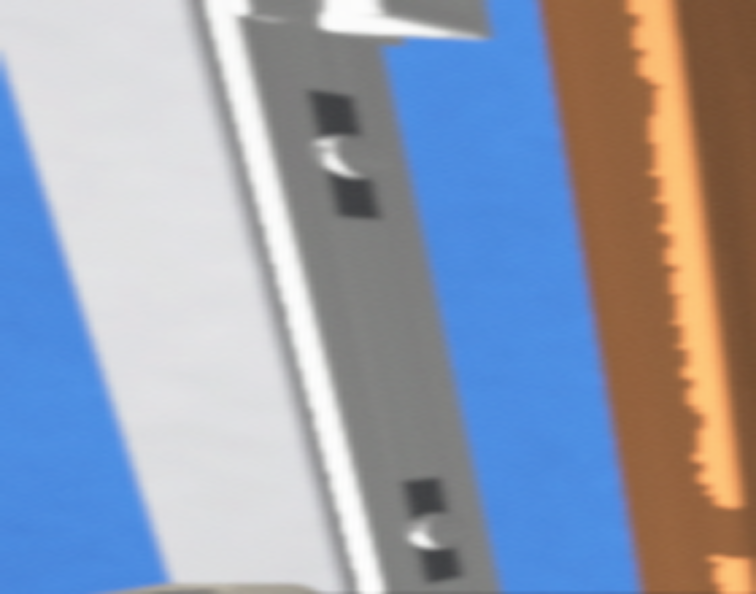

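View pics/w1y.png

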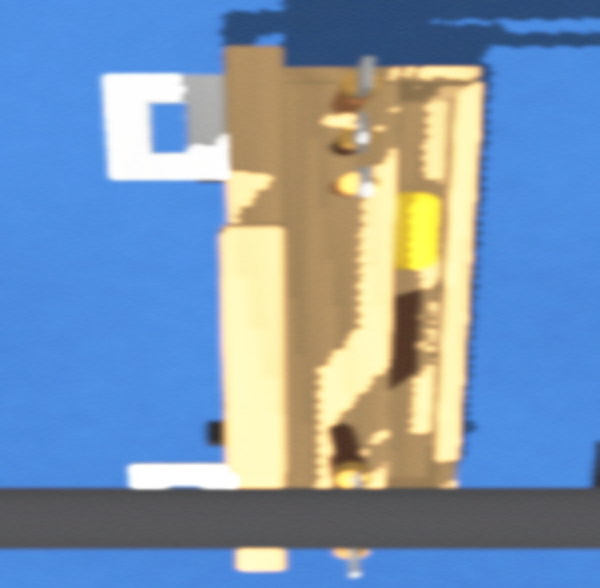

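```bash
python3 - <<'E'
from h import *
for i in range(2):
  o=get_obs();print(o['tool_pos'],o['orientation'],o['force'])
plan((.469,-.045,.152),-78)
E
```

```text
[ 0.46577903 -0.04432905  0.30957515] [ 1.79998983e+02 -5.64780641e-04 -7.83908153e+01] [-0.35079745  0.32676667  0.38223899]
[ 0.46577903 -0.04432905  0.30957515] [ 1.79998983e+02 -5.64780641e-04 -7.83908153e+01] [-0.35079745  0.32676667  0.38223899]
t 4.1 d [  1.3  -3.  157.6] a [ 0.  -0.  -0.4]
```

```bash
python3 -m inch '[{"ax":0,"ay":0,"dx":1,"dy":-3,"dz":50,"az":-0.4,"fingers":87},{"ax":0,"ay":0,"dx":1,"dy":-3,"dz":95,"az":-0.4,"fingers":87},{"ax":0,"ay":0,"dx":1,"dy":-3,"dz":130,"az":-0.4,"fingers":87},{"ax":0,"ay":0,"dx":1,"dy":-3,"dz":150,"az":-0.4,"fingers":87},{"ax":0,"ay":0,"dx":1,"dy":-3,"dz":157,"az":-0.4,"fingers":87},{"ax":0,"ay":0,"dx":1,"dy":-3,"dz":157,"az":-0.4,"fingers":87}]'; python3 - <<'E'
from h import *
s=snap('wrist','w2.png')
plan((.469,-.045,.152),-78);print(get_obs()['force'])
E
```

```text
clock: 4.85
tool_pos: [0.4692, -0.0442, 0.1527]
orientation: [180.0, -0.0, -77.9]
force: [0.2, -0.4, -0.1]
opening: 0.087
t 4.9 d [0.9 0.7 1.2] a [-0.  -0.   0.1]
[ 0.48794227  0.40598409 -0.15096409]
```

View pics/w2.png

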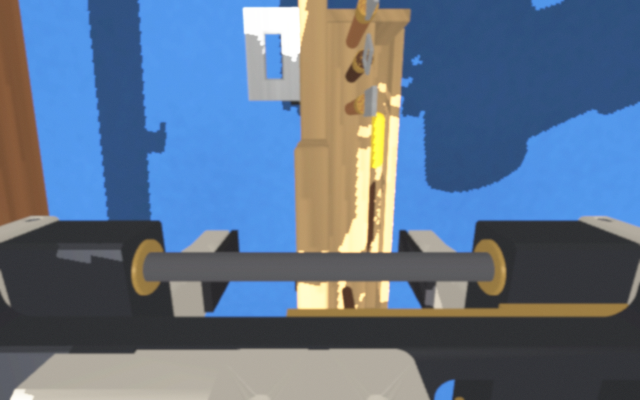

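```bash
python3 -m inch '[{"ax":0,"ay":0,"dx":0,"dy":0,"dz":0,"az":0,"fingers":0},{"ax":0,"ay":0,"dx":0,"dy":0,"dz":0,"az":0,"fingers":0},{"ax":0,"ay":0,"dx":0,"dy":0,"dz":0,"az":0,"fingers":0},{"ax":0,"ay":0,"dx":0,"dy":0,"dz":0,"az":0,"fingers":0},{"ax":0,"ay":0,"dx":0,"dy":0,"dz":0,"az":0,"fingers":0},{"ax":0,"ay":0,"dx":0,"dy":0,"dz":0,"az":0,"fingers":0}]';python3 -m inch '[{"ax":0,"ay":0,"dx":0,"dy":0,"dz":0,"az":0,"fingers":0},{"ax":0,"ay":0,"dx":0,"dy":0,"dz":0,"az":0,"fingers":0}]'; python3 - <<'E'
from h import *
o=get_obs();print(o['tool_pos'],o['orientation'],o['force'],o['moment'],o['opening'])
E
```

```text
clock: 5.65
tool_pos: [0.469, -0.0438, 0.1525]
orientation: [180.0, -0.0, -77.9]
force: [-0.2, 0.2, -0.8]
opening: 0.0326
clock: 5.9
tool_pos: [0.47, -0.0436, 0.1529]
orientation: [-179.9, -0.0, -77.9]
force: [-0.5, 0.7, -5.3]
opening: 0.0142
[ 0.46999732 -0.04357457  0.15294646] [-1.79888883e+02 -2.78821070e-03 -7.78787377e+01] [-0.46324502  0.66827316 -5.28668448] [-0.05069318  0.08348539  0.02075364] 0.014162680934538773
```

```bash
python3 -m inch '[{"ax":0,"ay":0,"dx":0,"dy":0,"dz":-3,"az":0,"fingers":0},{"ax":0,"ay":0,"dx":0,"dy":0,"dz":-12,"az":0,"fingers":0},{"ax":0,"ay":0,"dx":0,"dy":0,"dz":-32,"az":0,"fingers":0},{"ax":0,"ay":0,"dx":0,"dy":0,"dz":-62,"az":0,"fingers":0},{"ax":0,"ay":0,"dx":0,"dy":0,"dz":-95,"az":0,"fingers":0},{"ax":0,"ay":0,"dx":0,"dy":0,"dz":-118,"az":0,"fingers":0},{"ax":0,"ay":0,"dx":0,"dy":0,"dz":-125,"az":0,"fingers":0},{"ax":0,"ay":0,"dx":0,"dy":0,"dz":-125,"az":0,"fingers":0}]'; python3 - <<'E'
from h import *
s=snap('wrist','w3.png');S=snap('scene','s3.png')
o=get_obs();print(o['clock'],o['tool_pos'],o['orientation'],o['force'],o['moment'],o['opening'])
a=cv2.imread('pics/s3.png')[120:280,230:400];cv2.imwrite('pics/s3z.png',cv2.resize(a,None,fx=3.7,fy=3.7,interpolation=2))
E
```

```text
clock: 6.9
tool_pos: [0.4686, -0.0438, 0.2772]
orientation: [180.0, 0.0, -77.9]
force: [-0.8, 1.0, -7.7]
opening: 0.0146
7.0 [ 0.46826744 -0.0438593   0.27634655] [ 1.79880926e+02  1.87968211e-02 -7.79053941e+01] [-0.61648192 -0.82984467 -7.01179083] [ 0.09549217  0.03621255 -0.03364533] 0.014363162211404532
```

View pics/w3.png

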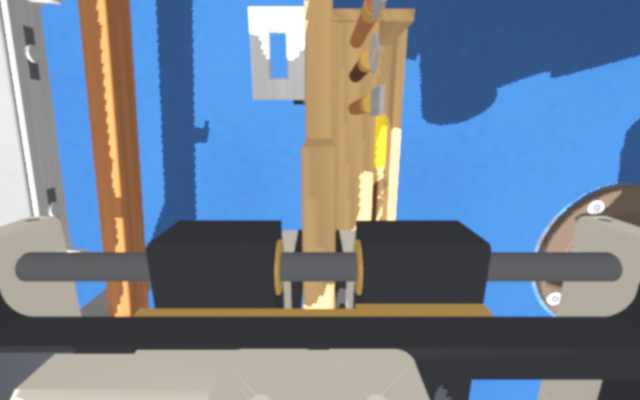

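View pics/s3z.png

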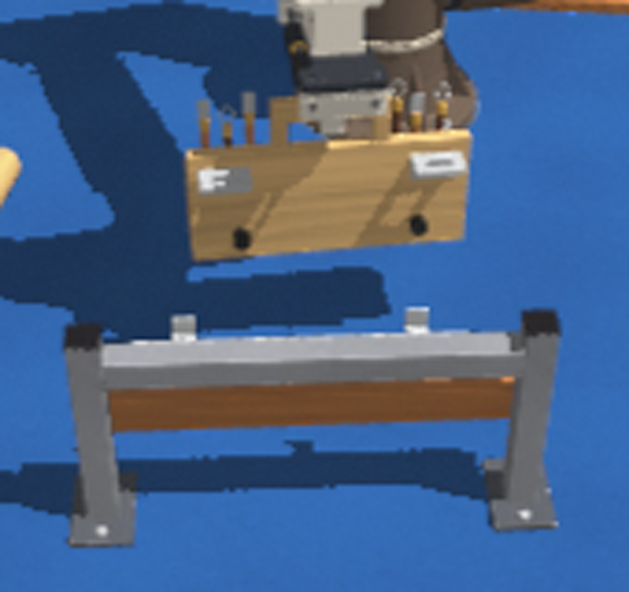

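```bash
python3 - <<'E'
from h import *
plan((.594,-.065,.278),-82.7)
s=snapshot('wrist');o=get_obs()
p=onz(s,(279.3,55),o['tool_pos'][2]-.038);print(p)
Rc=R.from_euler('xyz',o['orientation'],degrees=True)
print('slot in tool',Rc.inv().apply(p-o['tool_pos'])*1000)
print('lug px/edges', [Rc.inv().apply(onz(s,q,o['tool_pos'][2]-.038)-o['tool_pos'])*1000 for q in ((249,7),(307,100))])
E
```

```text
t 7.0 d [  47.  -118.5   -1.9] a [0.1 0.  4.8]
[ 0.51161737 -0.13953051  0.23829262]
slot in tool [102.59757829 -22.36990387  37.93100343]
lug px/edges [array([127.40234633, -38.58525509,  37.88995977]), array([77.64408779, -6.48274599, 37.97133508])]
```

```bash
python3 -m inch '[{"ax":0,"ay":0,"dx":8,"dy":-20,"dz":-2,"az":1,"fingers":0},{"ax":0,"ay":0,"dx":20,"dy":-50,"dz":-2,"az":2.4,"fingers":0},{"ax":0,"ay":0,"dx":33,"dy":-83,"dz":-2,"az":4,"fingers":0},{"ax":0,"ay":0,"dx":43,"dy":-108,"dz":-2,"az":4.8,"fingers":0},{"ax":0,"ay":0,"dx":47,"dy":-118,"dz":-2,"az":4.8,"fingers":0},{"ax":0,"ay":0,"dx":47,"dy":-118,"dz":-2,"az":4.8,"fingers":0},{"ax":0,"ay":0,"dx":47,"dy":-118,"dz":-2,"az":4.8,"fingers":0}]'; python3 - <<'E'
from h import *
s=snap('wrist','w4.png');S=snap('scene','s4.png')
o=get_obs();print(o['clock'],o['tool_pos'],o['orientation'],o['force'],o['moment'],o['opening'])
a=cv2.imread('pics/s4.png')[120:280,230:400];cv2.imwrite('pics/s4z.png',cv2.resize(a,None,fx=3.7,fy=3.7,interpolation=2))
a=cv2.imread('pics/w4.png')[0:220,130:350];cv2.imwrite('pics/w4z.png',cv2.resize(a,None,fx=2.7,fy=2.7,interpolation=2))
E
```

```text
clock: 7.92
tool_pos: [0.5934, -0.0649, 0.2792]
orientation: [179.9, 0.0, -82.7]
force: [-0.0, 0.8, -7.6]
opening: 0.0148
8.025 [ 0.59357266 -0.06489025  0.2798571 ] [-1.79986863e+02  7.32750988e-03 -8.26786422e+01] [-0.35297058 -0.28186669 -6.36494973] [-0.06656749 -0.01268896  0.01240899] 0.014812507488974865
```

View pics/w4.png

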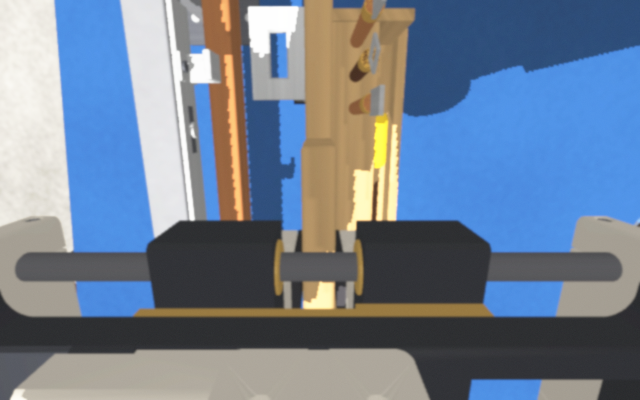

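View pics/w4z.png

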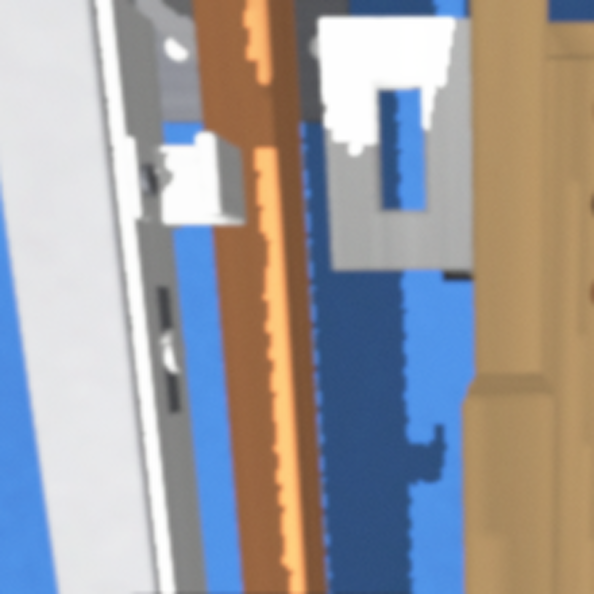

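View pics/s4z.png

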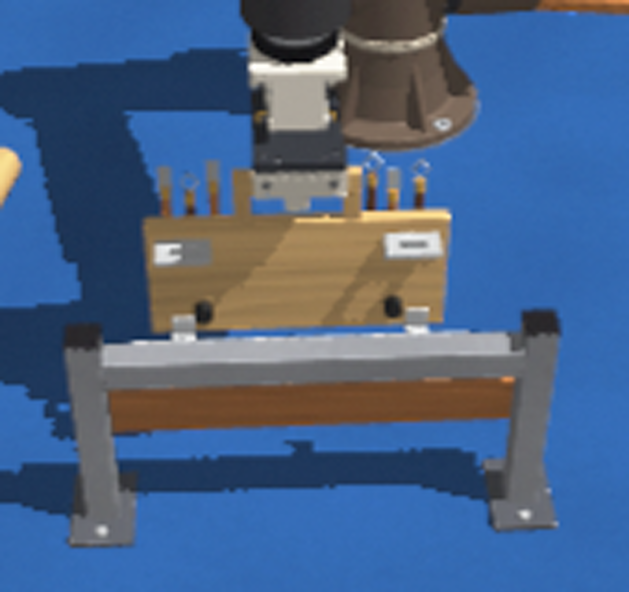

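```bash
python3 - <<'E'
from h import *
a=cv2.imread('pics/w4.png')[40:95,165:235];a=cv2.convertScaleAbs(a,alpha=.8);cv2.imwrite('pics/w4h.png',cv2.resize(a,None,fx=10,fy=10,interpolation=0))
g=cv2.imread('pics/w4.png')
print(g[66,180:235].tolist())
E
```

```text
[[235, 235, 236], [194, 192, 192], [165, 159, 157], [148, 141, 139], [119, 114, 111], [88, 84, 83], [75, 72, 71], [87, 85, 85], [118, 118, 117], [145, 146, 145], [158, 159, 158], [159, 161, 161], [168, 170, 170], [197, 200, 199], [236, 238, 237], [250, 251, 251], [253, 253, 253], [253, 253, 253], [253, 253, 253], [253, 253, 253], [253, 253, 253], [253, 253, 253], [253, 253, 253], [252, 253, 253], [252, 252, 252], [252, 253, 253], [253, 253, 253], [253, 253, 253], [252, 252, 252], [245, 246, 245], [218, 219, 218], [165, 165, 166], [137, 136, 137], [131, 131, 132], [130, 130, 131], [130, 131, 131], [130, 131, 131], [129, 131, 131], [125, 129, 132], [113, 122, 137], [91, 112, 145], [74, 105, 151], [66, 101, 152], [66, 103, 155], [73, 113, 172], [88, 141, 215], [106, 174, 244], [118, 192, 251], [120, 197, 252], [121, 197, 253], [120, 195, 252], [112, 181, 248], [95, 152, 227], [75, 117, 177], [61, 93, 139]]
```

View pics/w4h.png

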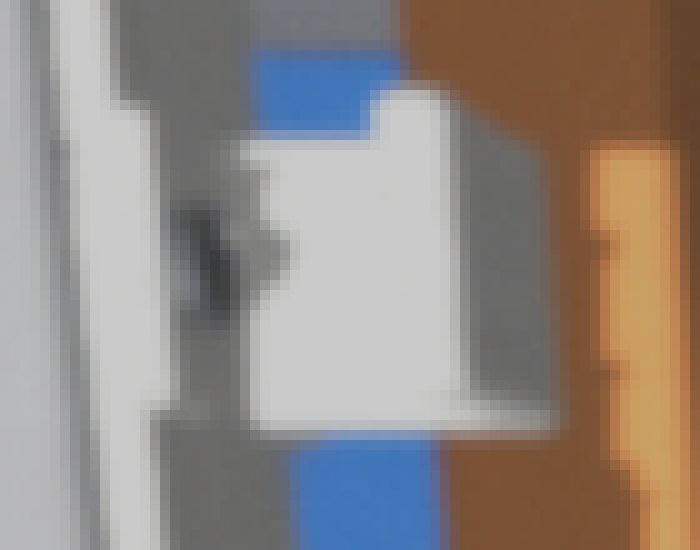

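```bash
python3 - <<'E'
from h import *
s=snapshot('wrist')
K,Rm,t=KRT(s);print('cam axis',Rm[2],'pos',-Rm.T@t)
print('tip upper',onz(s,(209.7,48.7),.208),'tip rear', onz(s,(201.8,48.7),.208))
for z in (.180,.185,.19): print(z,'low upper',onz(s,(219,54),z),'low lower',onz(s,(220,82.7),z))
z=lambda p:zp(p,2.7,(130,0))
for n,p,q,h in [('back',(0,195),(58,594),.203),('strip',(97,0),(170,594),.203),('batten',(303,150),(325,594),.13)]:
    a=onz(s,z(p),h);b=onz(s,z(q),h);v=b-a;print(n,a,b,np.degrees(np.arctan2(-v[0],v[1])))
E
```

```text
cam axis [-0.03346693  0.25019569 -0.9676167 ] pos [ 0.60205082 -0.13108597  0.43737225]
tip upper [ 0.68073683 -0.16742698  0.208     ] tip rear [ 0.68605628 -0.16674104  0.208     ]
0.18 low upper [ 0.68313888 -0.16904283  0.18      ] low lower [ 0.68138396 -0.14843704  0.18      ]
0.185 low upper [ 0.68156357 -0.16830544  0.185     ] low lower [ 0.67984275 -0.14809996  0.185     ]
0.19 low upper [ 0.67998827 -0.16756805  0.19      ] low lower [ 0.67830153 -0.14776288  0.19      ]
back [ 0.73786093 -0.1459259   0.203     ] [ 0.72363968 -0.0371582   0.203     ] 7.449098636739142
strip [ 0.71291056 -0.19462365  0.203     ] [ 0.69092617 -0.04135354  0.203     ] 8.16258008395154
batten [ 0.67806693 -0.17804829  0.13      ] [ 0.65920783 -0.02102235  0.13      ] 6.848524718022314
```

```bash
python3 - <<'E'
from h import *
s=snapshot('wrist');o=get_obs()
z=lambda p:zp(p,2.7,(130,0));h=.2418
for p,q in [((318,18),(333,270)),((377,90),(379,211)),((420,90),(427,211))]:
    a=onz(s,z(p),h);b=onz(s,z(q),h);v=b-a;print(a,b,np.degrees(np.arctan2(-v[0],v[1])))
p=(onz(s,z((377,89)),h)+onz(s,z((379,211)),h)+onz(s,z((421,89)),h)+onz(s,z((427,211)),h))/4
# right slot edge at lower face? 
print('slot',p,'sizes',[np.linalg.norm(onz(s,z(a),h)-onz(s,z(b),h)) for a,b in [((378,150),(424,150)),((380,89),(382,211))]])
# bar/board right-edge lines
for p2,q2,h2 in [((547,20),(552,380),.2798+.019-.041)]:
    a=onz(s,z(p2),h2);b=onz(s,z(q2),h2);v=b-a;print(np.degrees(np.arctan2(-v[0],v[1])))
xd=R.from_euler('z',7.4,degrees=True).apply([1,0,0]);yd=R.from_euler('z',7.4,degrees=True).apply([0,1,0])
d=np.array([.682,-.1574,0])-p;print('rail axes shift',d@xd,d@yd)
tgt=o['tool_pos']+d;tgt[2]=.2798;print(tgt);plan(tgt,-82.6)
a=cv2.imread('pics/w4.png')[0:110,235:320];cv2.imwrite('pics/w4l.png',cv2.resize(a,None,fx=5.4,fy=5.4,interpolation=0))
E
```

```text
[ 0.64916969 -0.18669899  0.2418    ] [ 0.64232767 -0.13717445  0.2418    ] 7.865861698530232
[ 0.6357966  -0.17473113  0.2418    ] [ 0.63324031 -0.15079139  0.2418    ] 6.094957551120898
[ 0.62674636 -0.17589818  0.2418    ] [ 0.62279147 -0.15213751  0.2418    ] 9.450055371679216
slot [ 0.62960017 -0.1634921   0.2418    ] sizes [np.float64(0.009924824988031699), np.float64(0.024267845901950434)]
8.886072066693377
rail axes shift 0.05274803713471703 -0.0007075042287903085
[ 0.64620689 -0.05878649  0.2798    ]
t 8.12 d [  0.6 -52.7   0.3] a [-0.   0.  -0.1]
```

View pics/w4l.png

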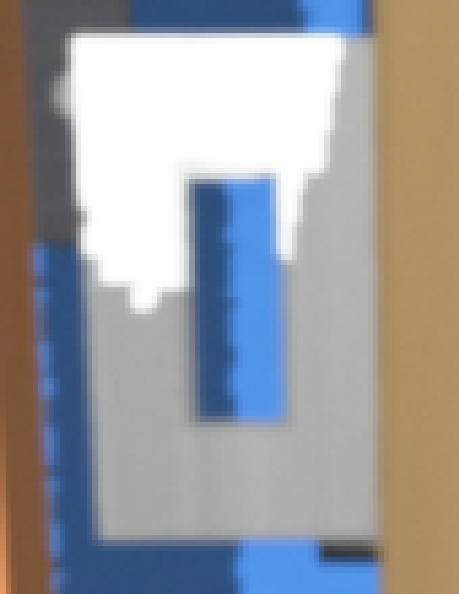

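```bash
python3 -m inch '[{"ax":0,"ay":0,"dx":0.6,"dy":-12,"dz":0,"az":0,"fingers":0},{"ax":0,"ay":0,"dx":0.6,"dy":-30,"dz":0,"az":0,"fingers":0},{"ax":0,"ay":0,"dx":0.6,"dy":-46,"dz":0,"az":0,"fingers":0},{"ax":0,"ay":0,"dx":0.6,"dy":-52.7,"dz":0,"az":0,"fingers":0},{"ax":0,"ay":0,"dx":0.6,"dy":-52.7,"dz":8,"az":0,"fingers":0},{"ax":0,"ay":0,"dx":0.6,"dy":-52.7,"dz":15,"az":0,"fingers":0},{"ax":0,"ay":0,"dx":0.6,"dy":-52.7,"dz":15,"az":0,"fingers":0},{"ax":0,"ay":0,"dx":0.6,"dy":-52.7,"dz":15,"az":0,"fingers":0}]'; python3 - <<'E'
from h import *
s=snap('wrist','w5.png');S=snap('scene','s5.png')
o=get_obs();print(o['clock'],o['tool_pos'],o['orientation'],o['force'],o['moment'],o['opening'])
a=cv2.imread('pics/s5.png')[130:250,240:390];cv2.imwrite('pics/s5z.png',cv2.resize(a,None,fx=5,fy=5,interpolation=2))
a=cv2.imread('pics/w5.png')[0:130,180:340];cv2.imwrite('pics/w5z.png',cv2.resize(a,None,fx=4.5,fy=4.5,interpolation=2))
E
```

```text
clock: 9.12
tool_pos: [0.6465, -0.059, 0.2649]
orientation: [-180.0, -0.0, -82.7]
force: [0.3, -0.3, -6.2]
opening: 0.0146
9.225 [ 0.64669106 -0.05897883  0.26508587] [-1.79951783e+02 -3.07951635e-03 -8.26929211e+01] [-0.56743163 -0.71547382 -6.2710921 ] [0.02532773 0.00916114 0.03737128] 0.014607673839787116
```

View pics/w5z.png

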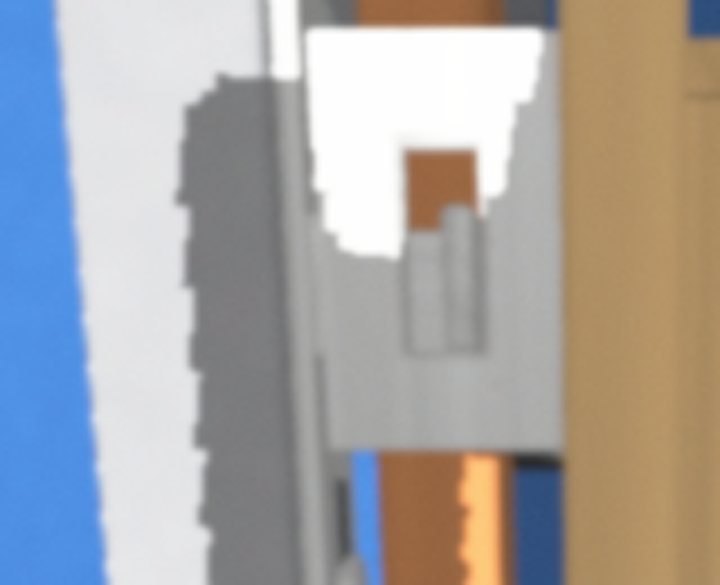

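View pics/s5z.png

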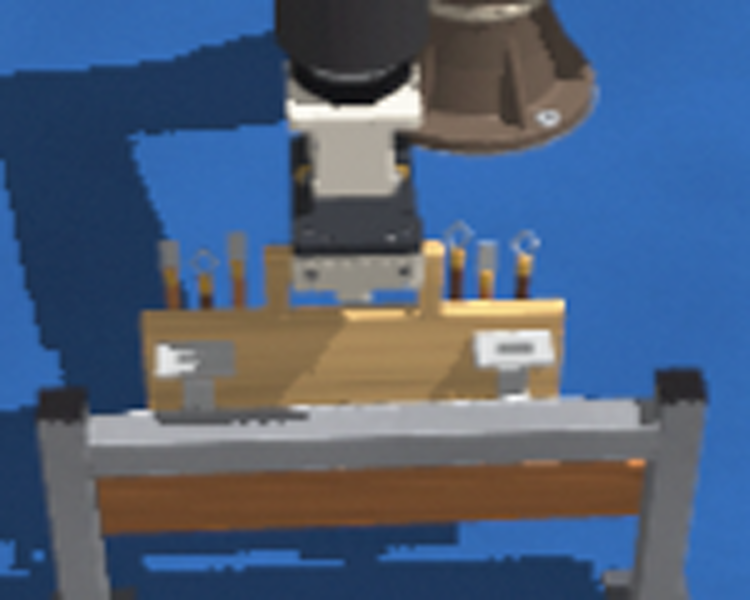

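```bash
python3 - <<'E'
from h import *
s=snapshot('wrist');o=get_obs()
z=lambda p:zp(p,4.5,(180,0))
xd=R.from_euler('z',7.4,degrees=True).apply([1,0,0]);yd=R.from_euler('z',7.4,degrees=True).apply([0,1,0])
f=lambda p,h:(lambda w:np.round([w@xd*1000,w@yd*1000],1))(onz(s,z(p),h))
zt=o['tool_pos'][2]-.038;zb=zt-.004
print('tip rear-r, front-r (z.208)',f((443,207),.208),f((477,207),.208))
for h in(zt,zb):print('slot ul,ur,ll,lr',[f(p,h) for p in((404,150),(477,150),(405,353),(486,353))])
print('lug ul,ll',f((306,29),zt),f((330,449),zt),f((560,449),zt))
E
```

```text
tip rear-r, front-r (z.208) [ 658.7 -253.5] [ 653.9 -253.5]
slot ul,ur,ll,lr [array([ 661.2, -256.1]), array([ 651.9, -256.1]), array([ 662.1, -231.9]), array([ 651.4, -231.9])]
slot ul,ur,ll,lr [array([ 661.8, -257.1]), array([ 652.3, -257.1]), array([ 662.7, -232.4]), array([ 651.8, -232.4])]
lug ul,ll [ 672.9 -269.8] [ 672.6 -219.9] [ 641.8 -219.8]
```

```bash
python3 -m inch '[{"ax":0,"ay":0,"dx":0,"dy":0,"dz":4,"az":0,"fingers":0},{"ax":0,"ay":0,"dx":0,"dy":0,"dz":8,"az":0,"fingers":0},{"ax":0,"ay":0,"dx":0,"dy":0,"dz":11,"az":0,"fingers":0},{"ax":0,"ay":0,"dx":0,"dy":0,"dz":13,"az":0,"fingers":0},{"ax":0,"ay":0,"dx":0,"dy":0,"dz":15,"az":0,"fingers":0},{"ax":0,"ay":0,"dx":0,"dy":0,"dz":17,"az":0,"fingers":0}]'; python3 -m inch '[{"ax":0,"ay":0,"dx":0,"dy":0,"dz":1.5,"az":0,"fingers":0},{"ax":0,"ay":0,"dx":0,"dy":0,"dz":3,"az":0,"fingers":0}]';python3 - <<'E'
from h import *
o=get_obs();print(o['clock'],o['tool_pos'],o['orientation'],o['force'],o['moment'],o['opening'])
E
```

```text
clock: 10.02
tool_pos: [0.6467, -0.0589, 0.2475]
orientation: [-180.0, -0.0, -82.7]
force: [0.0, 0.2, -6.7]
opening: 0.015
clock: 10.28
tool_pos: [0.6466, -0.0589, 0.2445]
orientation: [-180.0, -0.0, -82.7]
force: [-0.4, -0.1, -6.2]
opening: 0.0148
10.275 [ 0.64663865 -0.05894584  0.24450652] [-1.79996533e+02 -3.10803578e-03 -8.26935543e+01] [-0.4245292  -0.08981835 -6.21039433] [ 0.00238254  0.06463631 -0.031826  ] 0.01476547948315914
```

```bash
python3 - <<'E'
from h import *
s=snap('wrist','w6.png');S=snap('scene','s6.png')
a=cv2.imread('pics/s6.png')[160:240,250:380];b=cv2.imread('pics/w6.png')[0:130,180:340]
cv2.imwrite('pics/z6.png',np.vstack([cv2.resize(a,(715,440),interpolation=2)]))
cv2.imwrite('pics/z6w.png',cv2.resize(b,None,fx=4.5,fy=4.5,interpolation=2))
E
```

```text
(no output)
```

View pics/z6.png

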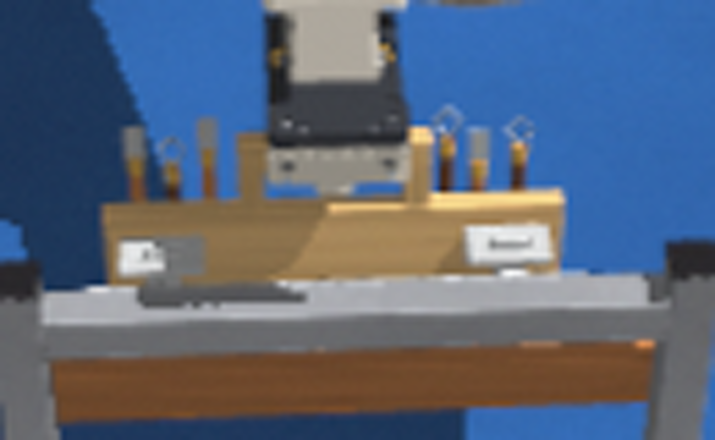

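View pics/z6w.png

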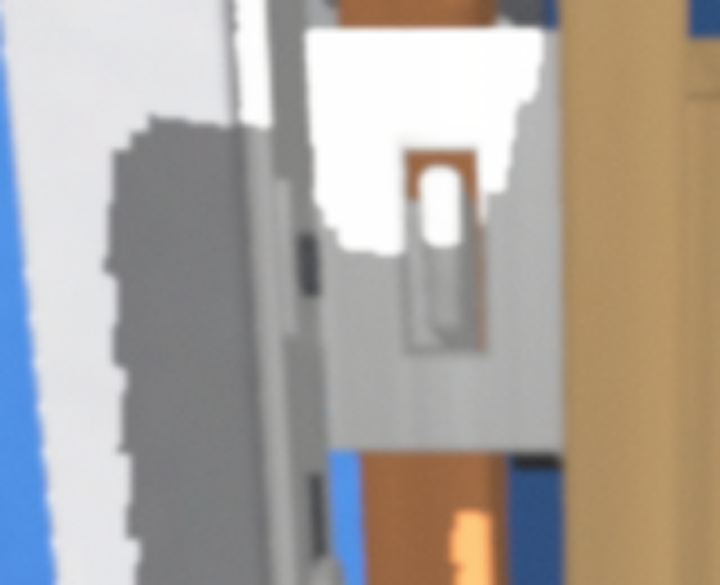

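```bash
python3 -m inch '[{"ax":0,"ay":0,"dx":0,"dy":0,"dz":2,"az":0,"fingers":0},{"ax":0,"ay":0,"dx":0,"dy":0,"dz":4,"az":0,"fingers":0},{"ax":0,"ay":0,"dx":0,"dy":0,"dz":5.5,"az":0,"fingers":0},{"ax":0,"ay":0,"dx":0,"dy":0,"dz":7,"az":0,"fingers":0},{"ax":0,"ay":0,"dx":0,"dy":0,"dz":8,"az":0,"fingers":0},{"ax":0,"ay":0,"dx":0,"dy":0,"dz":8.5,"az":0,"fingers":0}]';python3 - <<'E'
from h import *
o=get_obs();print(o['clock'],o['tool_pos'],o['orientation'],o['force'],o['moment'],o['opening'])
E
python3 -m inch '[{"ax":0,"ay":0,"dx":0,"dy":0,"dz":0.5,"az":0,"fingers":0},{"ax":0,"ay":0,"dx":0,"dy":0,"dz":1,"az":0,"fingers":0}]';python3 -m inch '[{"ax":0,"ay":0,"dx":0,"dy":0,"dz":0.5,"az":0,"fingers":0},{"ax":0,"ay":0,"dx":0,"dy":0,"dz":1,"az":0,"fingers":0}]';python3 - <<'E'
from h import *
o=get_obs();print(o['clock'],o['tool_pos'],o['orientation'],o['force'],o['moment'],o['opening'])
E
```

```text
clock: 11.12
tool_pos: [0.6466, -0.059, 0.236]
orientation: [180.0, 0.0, -82.7]
force: [-0.5, 0.5, -6.3]
opening: 0.0147
11.125 [ 0.64659566 -0.05896744  0.2359849 ] [ 1.79995788e+02  4.19864379e-04 -8.26993585e+01] [-0.50485485  0.48813225 -6.29624444] [-0.01316994  0.06490182  0.01122665] 0.01472130610487665
clock: 11.38
tool_pos: [0.6466, -0.0589, 0.2351]
orientation: [-180.0, 0.0, -82.7]
force: [0.4, 0.2, -6.9]
opening: 0.0144
clock: 11.62
tool_pos: [0.6466, -0.0589, 0.234]
orientation: [180.0, 0.0, -82.7]
force: [-0.2, 0.7, -6.6]
opening: 0.0149
11.625 [ 0.64660365 -0.05892279  0.23402695] [ 1.79999589e+02  1.25926524e-03 -8.26968014e+01] [-0.23862218  0.65980635 -6.57613192] [-0.00277652  0.04969874 -0.00791692] 0.014884938086783294
```

```bash
python3 -m inch '[{"ax":0,"ay":0,"dx":0,"dy":0,"dz":0.5,"az":0,"fingers":0},{"ax":0,"ay":0,"dx":0,"dy":0,"dz":1,"az":0,"fingers":0}]';python3 -m inch '[{"ax":0,"ay":0,"dx":0,"dy":0,"dz":0.5,"az":0,"fingers":0},{"ax":0,"ay":0,"dx":0,"dy":0,"dz":1,"az":0,"fingers":0}]';python3 - <<'E'
from h import *
o=get_obs();print(o['clock'],o['tool_pos'],o['orientation'],o['force'],o['moment'],o['opening'])
E
```

```text
clock: 11.88
tool_pos: [0.6466, -0.059, 0.233]
orientation: [-180.0, -0.0, -82.7]
force: [0.7, 0.1, -6.8]
opening: 0.0147
clock: 12.12
tool_pos: [0.6467, -0.059, 0.2321]
orientation: [-180.0, -0.0, -82.7]
force: [-0.3, -0.7, -4.3]
opening: 0.015
12.125 [ 0.64665433 -0.05903166  0.23214997] [-1.79994207e+02 -9.54277932e-03 -8.26977416e+01] [-0.2517385  -0.66451984 -4.28267277] [-0.10052097  0.10356881 -0.033763  ] 0.014963449350726096
```

```bash
python3 -m inch '[{"ax":0,"ay":0,"dx":0,"dy":0,"dz":0.3,"az":0,"fingers":0},{"ax":0,"ay":0,"dx":0,"dy":0,"dz":0.6,"az":0,"fingers":0}]';python3 - <<'E'
from h import *
o=get_obs();print(o['clock'],o['tool_pos'],o['orientation'],o['force'],o['moment'],o['opening'])
E
python3 -m inch '[{"ax":0,"ay":0,"dx":0,"dy":0,"dz":0.2,"az":0,"fingers":0},{"ax":0,"ay":0,"dx":0,"dy":0,"dz":0.4,"az":0,"fingers":0}]';python3 - <<'E'
from h import *
o=get_obs();print(o['clock'],o['tool_pos'],o['orientation'],o['force'],o['moment'],o['opening'])
E
```

```text
clock: 12.38
tool_pos: [0.6467, -0.0592, 0.2319]
orientation: [-180.0, -0.0, -82.7]
force: [-0.8, -1.2, -3.7]
opening: 0.0147
12.375 [ 0.64674244 -0.05915188  0.23189302] [-1.79970383e+02 -1.90387867e-02 -8.26948286e+01] [-0.78634134 -1.22839854 -3.70500446] [-0.28837428  0.28145593  0.06901806] 0.014739595479546744
clock: 12.62
tool_pos: [0.6467, -0.0592, 0.2318]
orientation: [-180.0, -0.0, -82.7]
force: [-1.8, -1.0, 1.0]
opening: 0.0147
12.625 [ 0.64672316 -0.05919323  0.23175442] [-1.79964131e+02 -2.42652346e-02 -8.26936482e+01] [-1.77166661 -1.00882619  0.98536582] [-0.30748153  0.88640765  0.04888153] 0.014748499384410429
```

```bash
python3 - <<'E'
from h import *
s=snap('wrist','w7.png');S=snap('scene','s7.png')
a=cv2.imread('pics/s7.png')[160:240,250:380];b=cv2.imread('pics/w7.png')[0:130,180:340]
cv2.imwrite('pics/z7.png',np.vstack([cv2.resize(a,(715,440),interpolation=2)]))
cv2.imwrite('pics/z7w.png',cv2.resize(b,None,fx=4.5,fy=4.5,interpolation=2))
o=get_obs();print(o['clock'],o['force'],o['moment'])
E
```

```text
12.725 [-2.3117718  -2.25593517  0.33317217] [-0.41639355  0.84129452  0.03069071]
```

View pics/z7.png

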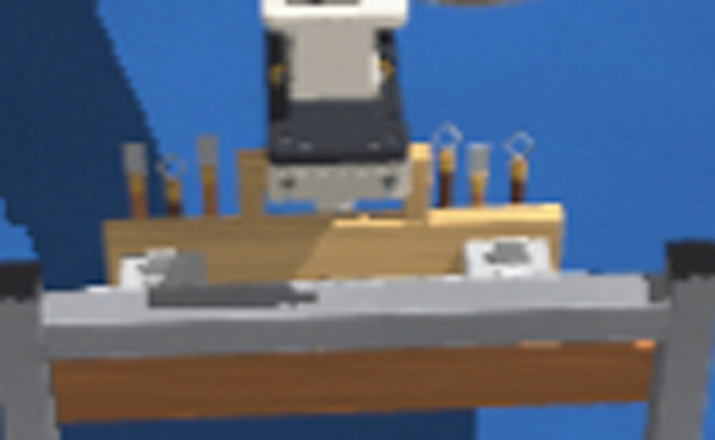

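View pics/z7w.png

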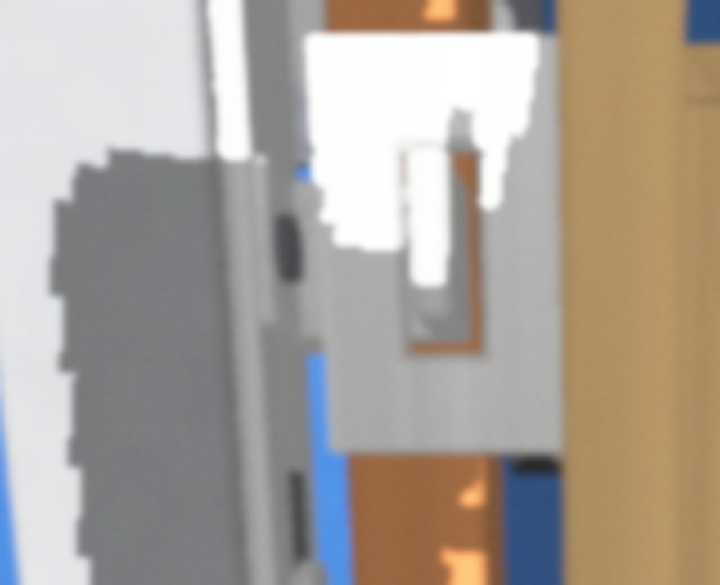

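```bash
for i in 1; do python3 -m inch '[{"ax":0,"ay":0,"dx":0,"dy":0,"dz":0.3,"az":0,"fingers":0},{"ax":0,"ay":0,"dx":0,"dy":0,"dz":0.5,"az":0,"fingers":0},{"ax":0,"ay":0,"dx":0,"dy":0,"dz":0.5,"az":0,"fingers":0}]';python3 - <<'E'
from h import *
o=get_obs();print(o['clock'],o['tool_pos'],o['orientation'],o['force'],o['moment'],o['opening'])
E
done
```

```text
clock: 13.1
tool_pos: [0.6467, -0.0592, 0.2317]
orientation: [-179.9, -0.0, -82.7]
force: [-4.3, -1.6, 5.7]
opening: 0.0147
13.1 [ 0.64669206 -0.05920171  0.23167601] [-1.79947774e+02 -3.02903559e-02 -8.26872407e+01] [-4.28013289 -1.57281503  5.67455262] [-0.27956491  1.57871106  0.04488026] 0.014740536852514096
```

```bash
cat > q.py <<'E'
from h import *
F=[];o=get_obs()
Rz=R.from_euler('z',-7.4,degrees=True)
f=Rz.apply(o['force']);m=Rz.apply(o['moment'])
print(round(o['clock'],3),'pos',(o['tool_pos']*1000).round(2),'ori',np.round(o['orientation'],2),'F rail',f.round(1),'M rail',m.round(2),'op',round(o['opening']*1000,1))
E
python3 q.py
python3 -m inch '[{"ax":0,"ay":0.3,"az":0,"dx":0,"dy":0,"dz":0,"fingers":0},{"ax":0,"ay":0.6,"az":0,"dx":0,"dy":0,"dz":0,"fingers":0},{"ax":0,"ay":0.6,"az":0,"dx":0,"dy":0,"dz":0,"fingers":0}]' >/dev/null; python3 q.py
python3 -m inch '[{"ax":0,"ay":-0.6,"az":0,"dx":0,"dy":0,"dz":0,"fingers":0},{"ax":0,"ay":-1.2,"az":0,"dx":0,"dy":0,"dz":0,"fingers":0},{"ax":0,"ay":-1.2,"az":0,"dx":0,"dy":0,"dz":0,"fingers":0}]' >/dev/null; python3 q.py
python3 -m inch '[{"ax":0,"ay":0.6,"az":0,"dx":0,"dy":0,"dz":0,"fingers":0},{"ax":0,"ay":0.6,"az":0,"dx":0,"dy":0,"dz":0,"fingers":0}]' >/dev/null; python3 q.py
```

```text
13.1 pos [646.69 -59.2  231.68] ori [-1.7995e+02 -3.0000e-02 -8.2690e+01] F rail [-4.4 -1.   5.7] M rail [-0.07  1.6   0.04] op 14.7
13.475 pos [646.67 -59.41 231.66] ori [-179.95   -0.65  -82.69] F rail [-5.2 -2.5  5.5] M rail [-0.49  1.57  0.07] op 14.6
13.85 pos [646.84 -58.89 231.57] ori [-179.94    0.6   -82.69] F rail [-4.2 -0.2  6. ] M rail [ 0.09  1.55 -0.01] op 15.0
14.1 pos [646.85 -59.08 231.58] ori [-1.7993e+02 -4.0000e-02 -8.2680e+01] F rail [-3.8 -1.3  5.6] M rail [-0.26  1.29  0.  ] op 14.9
```

```bash
python3 - <<'E'
from h import *
s=snap('wrist','w8.png');S=snap('scene','s8.png')
a=cv2.imread('pics/s8.png')[165:225,255:375];b=cv2.imread('pics/w8.png')[0:130,180:340]
cv2.imwrite('pics/z8.png',cv2.resize(a,None,fx=6.6,fy=6.6,interpolation=2))
cv2.imwrite('pics/z8w.png',cv2.resize(b,None,fx=4.5,fy=4.5,interpolation=2))
E
```

```text
(no output)
```

View pics/z8.png

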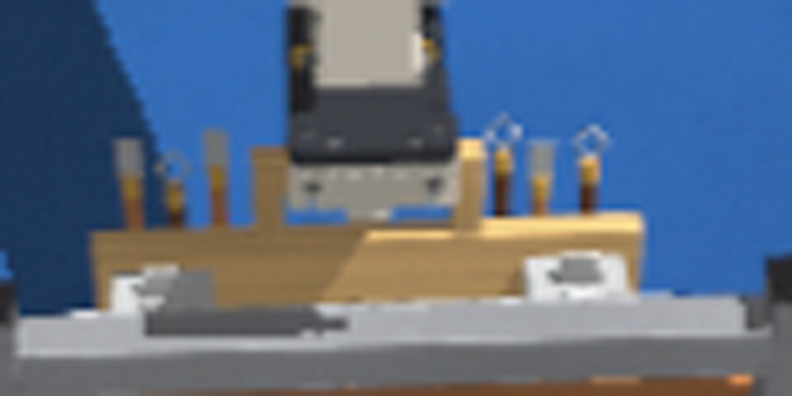

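View pics/z8w.png

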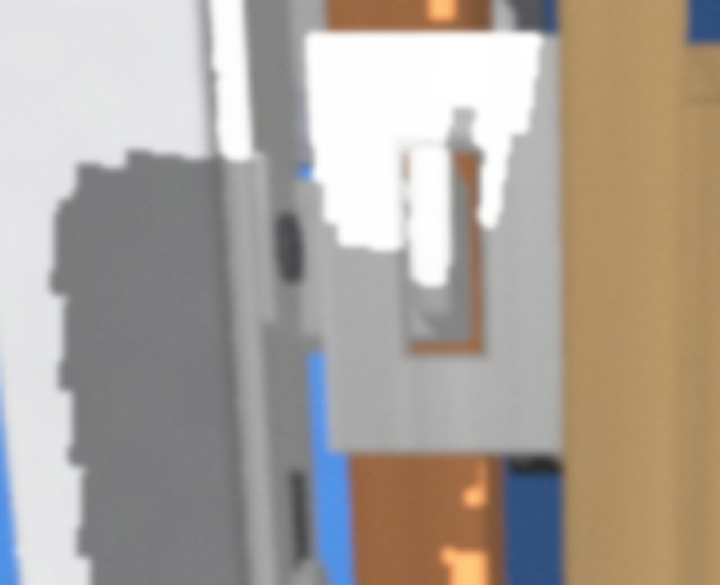

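```bash
python3 -m inch '[{"ax":0,"ay":0,"az":0,"dx":0,"dy":0,"dz":0.3,"fingers":0},{"ax":0,"ay":0,"az":0,"dx":0,"dy":0,"dz":0.6,"fingers":0},{"ax":0,"ay":0,"az":0,"dx":0,"dy":0,"dz":0.6,"fingers":0}]' >/dev/null; python3 q.py
python3 -m inch '[{"ax":0,"ay":0,"az":0,"dx":0,"dy":0,"dz":-0.6,"fingers":0},{"ax":0,"ay":0,"az":0,"dx":0,"dy":0,"dz":-1.0,"fingers":0},{"ax":0,"ay":0,"az":0,"dx":0,"dy":0,"dz":-1.0,"fingers":0}]' >/dev/null; python3 q.py
```

```text
14.575 pos [646.83 -59.11 231.51] ori [-1.7991e+02 -3.0000e-02 -8.2680e+01] F rail [-5.9  0.1  8.3] M rail [0.1  1.88 0.01] op 15.0
14.95 pos [646.85 -59.09 231.56] ori [-1.7996e+02 -2.0000e-02 -8.2690e+01] F rail [-4.  -0.8  6.7] M rail [-0.19  1.35  0.04] op 14.6
```

```bash
python3 -m inch '[{"ax":0,"ay":0,"az":0,"dx":0,"dy":0,"dz":-0.3,"fingers":0},{"ax":0,"ay":0,"az":0,"dx":0,"dy":0,"dz":-0.5,"fingers":0},{"ax":0,"ay":0,"az":0,"dx":0,"dy":0,"dz":-0.5,"fingers":0}]' >/dev/null; python3 q.py
```

```text
15.325 pos [646.82 -59.06 231.57] ori [-1.7998e+02 -1.0000e-02 -8.2700e+01] F rail [-2.7 -2.7  4.3] M rail [-0.6   0.78  0.01] op 14.9
```

```bash
python3 -m inch '[{"ax":0,"ay":0,"az":0,"dx":0,"dy":0,"dz":-0.3,"fingers":0},{"ax":0,"ay":0,"az":0,"dx":0,"dy":0,"dz":-0.3,"fingers":20},{"ax":0,"ay":0,"az":0,"dx":0,"dy":0,"dz":-0.3,"fingers":30},{"ax":0,"ay":0,"az":0,"dx":0,"dy":0,"dz":-0.3,"fingers":60},{"ax":0,"ay":0,"az":0,"dx":0,"dy":0,"dz":-0.3,"fingers":60},{"ax":0,"ay":0,"az":0,"dx":0,"dy":0,"dz":-0.3,"fingers":60},{"ax":0,"ay":0,"az":0,"dx":0,"dy":0,"dz":-0.3,"fingers":60},{"ax":0,"ay":0,"az":0,"dx":0,"dy":0,"dz":-0.3,"fingers":60}]' >/dev/null; python3 - <<'E'
from h import *
s=snap('wrist','w9.png');S=snap('scene','s9.png')
a=cv2.imread('pics/s9.png')[165:225,255:375]
cv2.imwrite('pics/z9.png',cv2.resize(a,None,fx=6.6,fy=6.6,interpolation=2))
E
python3 q.py
```

```text
16.425 pos [646.62 -58.92 231.78] ori [-180.     0.   -82.7] F rail [-0.5  0.5  0.5] M rail [0.   0.08 0.02] op 60.0
```

View pics/w9.png

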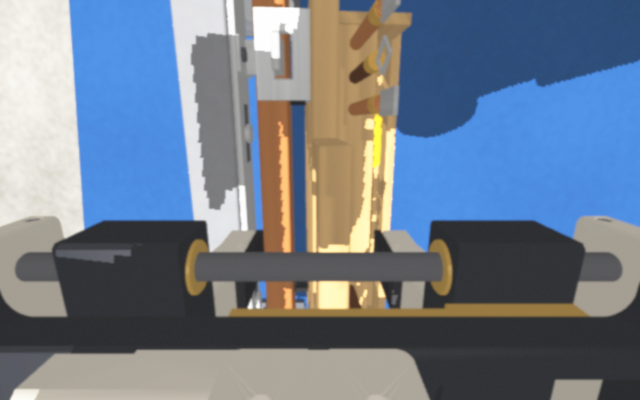

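View pics/z9.png

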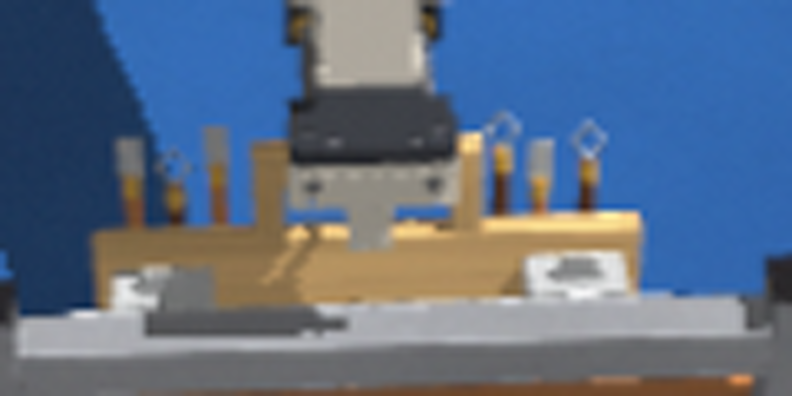

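```bash
python3 -m inch '[{"ax":0,"ay":0,"az":0,"dx":0,"dy":0,"dz":-8,"fingers":60},{"ax":0,"ay":0,"az":0,"dx":0,"dy":0,"dz":-25,"fingers":60},{"ax":0,"ay":0,"az":0,"dx":0,"dy":0,"dz":-55,"fingers":60},{"ax":0,"ay":0,"az":0,"dx":0,"dy":0,"dz":-90,"fingers":60},{"ax":0,"ay":0,"az":0,"dx":0,"dy":30,"dz":-120,"fingers":60},{"ax":0,"ay":0,"az":0,"dx":0,"dy":70,"dz":-130,"fingers":60},{"ax":0,"ay":0,"az":0,"dx":0,"dy":100,"dz":-130,"fingers":60},{"ax":0,"ay":0,"az":0,"dx":0,"dy":100,"dz":-130,"fingers":60}]'; python3 - <<'E'
from h import *
s=snap('wrist','w10.png');S=snap('scene','s10.png');T=snap('top','t10.png')
a=cv2.imread('pics/s10.png')[140:260,230:400]
cv2.imwrite('pics/z10.png',cv2.resize(a,None,fx=4.6,fy=4.6,interpolation=2))
E
```

```text
clock: 17.42
tool_pos: [0.5462, -0.072, 0.3648]
orientation: [-179.7, 0.0, -82.7]
force: [-0.3, 0.1, 0.6]
opening: 0.06
```

View pics/z10.png

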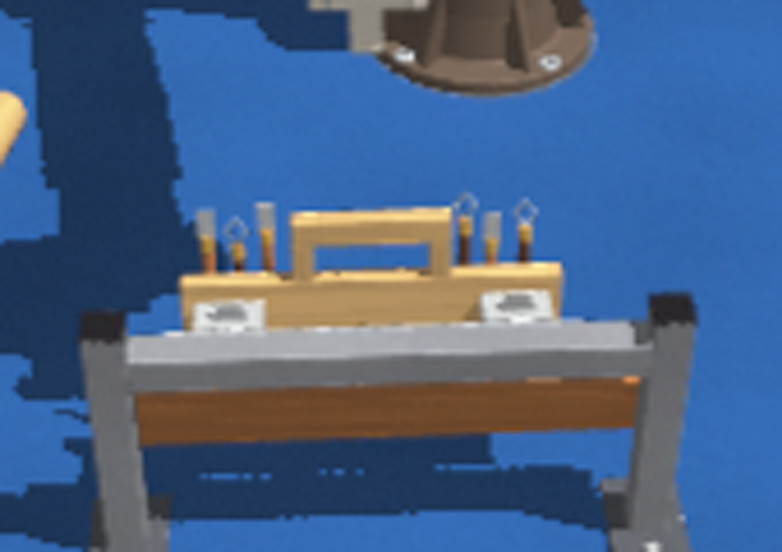

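View pics/w10.png

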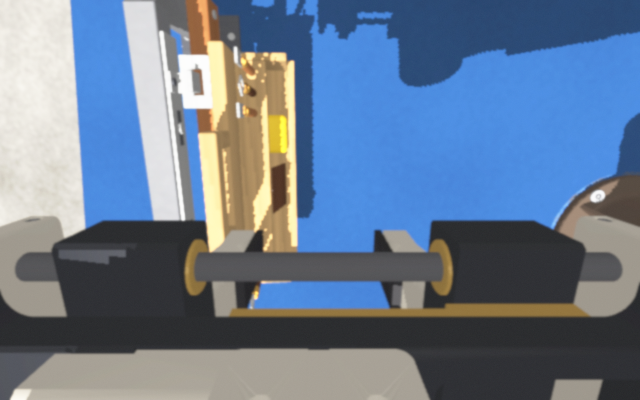

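View pics/t10.png

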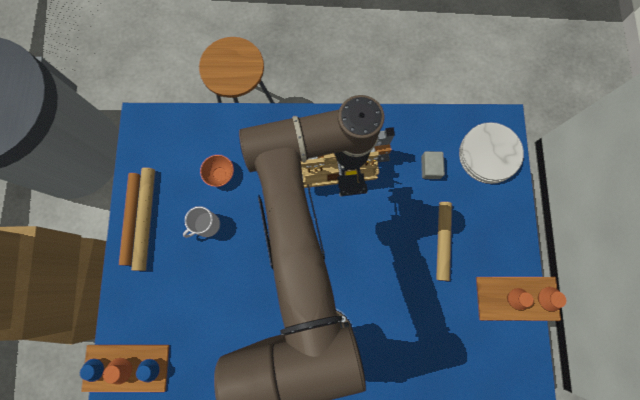

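```bash
python3 - <<'E'
from plant import *
print(close_job())
E
```

```text
the job is handed in; nothing more can be done
None
```

The rack is hanging on the rail with both hook tabs up through the lug slots, and I handed the job in at about 17.6 s of the 54 s allowed.

- **Hang:** I gripped the hand bar and lifted the rack, which weighs about 0.7 kg. I found the right hook with the wrist camera; the strip sits roughly 10 mm to the right of its drawn place. Then I lowered the rack gently until I felt contact, with the tool tip at 0.232 m, which matches the drawn seat height.
- **Press check while still holding it:** I pressed with up to about 15 N on the hooks. The rack sank less than 0.3 mm and there was almost no sideways moment (about 0.1 N m). Rocking the gripper ±0.6° left the downward force unchanged. I took this to mean both hooks were sharing the load. I eased off the press before opening the fingers.
- **After letting go:** the force on the tool fell to about zero. The last pictures show both tabs through the lugs and the rack parallel to the rail. The jug, rolling pin, bowl and clay block look unmoved in the top view, though I compared them by eye only. The gripper is clear of everything.

**Less certain:**
- Pressing also pushed the rack back towards the robot with 4–6 N, most likely the buffers touching the batten. It went away on release.
- I only saw the left lug through the scene camera, so its full seating rests on the press check and that view.
- I didn't measure the hook heights separately.

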